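Hold the parts safe unlocked with its key

ROBOT

A 6-joint arm with a two-finger parallel gripper is mounted at the origin on the work surface. World frame = base frame: x ahead of the robot, y to its left, z up, the work surface at z = 0. Lengths are in mm, angles in rad, forces in N, time in s.
With the tool pointing down it reaches from about 300 to 850 mm from the base axis. Payload 5.4 kg.
Tool frame: the origin (TCP) lies at the very end of the fingers, on their centre line; the grasp point (between the pads) lies 19 mm behind it (bot.hold_point_z is the distance from the TCP to the grasp point, in mm); z points along the fingers, y is the direction in which the jaws open and shut (so a half turn about z gives the same grasp; the last joint's range is limited). The gripper opens to 85 mm and grips with 20 to 120 N. Pads are 22 mm wide; open, the fingers measure 114 mm over their backs; the gripper's body (76 mm by 85 mm) begins 54 mm behind the grasp point. The pads swing forward as they close: fully open they stand 13 mm farther back than shut.
Start: joints at [0.995, 0.158, 1.597, -0, 1.386, -0.21], TCP at [205.684, 536.936, 231.299] pointing down, gripper open.
Joint ranges: [-2.91, 2.91], [-0.94, 2.29], [0.18, 2.7], [-1.29, 4.43], [0.17, 2.64], [-3, 3]. Speed limits (rad/s): [2.57, 2.57, 3.14, 3.14, 3.14, 3.14].

INTERFACE

Orientations are given as a rotation vector (axis times angle).
In Python, from bench import status, snapshot, bot gives the robot as it stands. The module is installed in compiled form; this text tells all that it offers.
- The arm moves only by the shell command python3 -m crank 'ROWS' [OPENING]. ROWS is JSON, a list that holds one entry, the list of rows, each a list of 6 numbers: the shift along the tool's x, y, z in units of 10 cm (1.0 is 10 cm), then the turn, a rotation vector about the tool's x, y, z in units of pi rad (1.0 is pi rad). In form: [[[dx, dy, dz, rx, ry, rz], ...]]. A call has exactly 8 rows; each row is the pose to reach, as a shift and turn from the pose commanded when the call began, along the tool's axes at that moment, turning the shorter way round; what a row does not reach only later rows make up. A row lasts 1/10 s, in which the tool goes at most 50 mm and 8.59 degrees, less where a joint would pass 70% of its speed; a pose out of reach is approached as far as the arm can. A call with a number of a shift or a turn outside -1 to 1 is refused whole. A call with a gripper value outside its range is refused whole. OPENING is the opening, from -1 (shut) to 1 (fully open), set as the call begins (- or left out, the last holds). The fingers move at their own pace and stop on an object; the grip force is fixed at half the most. Time passes only in rows, so rows that repeat a pose let the fingers close, or fill a call up. It gives the time, the measured TCP pose, the force and the opening at its end, in the units of the state.
- status.read_state(): the state, without advancing time (a new reading comes with each control period).
- snapshot(name): name is "scene" or "side" or "wrist"; returns a dict with "pixels" (400x640x3 uint8, red, green, blue), "mtx" (3x3 intrinsics, pixels), "xyz" and "orientation" of the camera in the world; the wrist camera has in their place "tool_from_camera" (4x4, takes a point from camera to tool coordinates, whose origin is the TCP and whose axes are the flange's). Camera axes: x right, y down, z forward; pixel columns grow to the right and rows downward; lengths in mm; the calibration is good to about 2 mm. The wrist camera is an equidistant fisheye: a pixel r from the principal point sees the ray r / f radians off the axis. A picture is of the moment at which its call begins: read the wrist's pose just before it. There is no depth.
- bot.sign_off(): hands the job in, once; it reports no verdict.
The state is a dict: "clock": time; "joint_pos": joint angles; "dq": joint speeds; "joint_torque": joint torques, N m; "ee_pos": TCP position; "eef_rot": TCP orientation; "contact_force": force on the tool from outside, world axes, zero at the start; "torque": the same for the moment, N m; "finger_gap": finger opening in mm.
Only numpy, scipy, OpenCV 4.12 (cv2) and the standard library are available. Lean on these libraries where they do the work, as an engineer would, in place of code of your own. Each camera call takes 0.05 s, during which the arm holds its last target. There are 200 camera calls.

TASK

Lift the red-headed key out of its blue stand, put it straight down into the keyhole in the brass plate on top of the grey parts safe and work it down past the sticky pins until it is fully home. Then turn it a quarter turn clockwise, seen from above, as far as its stop, and finish while still gripping the key and holding it turned, because the lock springs back when let go. Leave the flux bottle and the steel ring where they are.

Things in the scene. Friction and masses are not known exactly. Their poses are not given: they have to be found in the camera images.
- key: Loose 40 g key, upright, steel blade down in the stand's slot. Origin: centre of the blade's lower end; z up to the head, x along the width, y through the thickness; same after a half turn about z. Blade 22 mm wide (x), 6 mm thick (y), z = 0 to 14 mm, lower corners rounded 5 mm; round 6 mm shank, z = 14 to 50 mm; red head above.
- key_head (a point): Centre of the key's red plastic head, on the key's axis, 71 mm above the blade's lower end, axes as the key's. Head 34 mm wide (x), 12 mm thick (y), 42 mm tall (z), best pinched from above across its thickness (y).
- key_stand: Fixed blue block 84 x 54 mm (x, y), 58 mm high, on a 90 x 60 mm black rubber foot; origin at the centre of its underside. In the middle of its top is a slot 25 x 9 mm along x, 54 mm deep. The key's head rests on its top, so the key's origin starts 8 mm above the work surface, the key's x along the stand's x.
- safe: Fixed grey steel parts safe 180 x 200 mm (x, y), 80 mm high, drawer front on its -x; origin at the centre of its underside. On the middle of its top a brass lock plate, 64 x 64 mm, face 84 mm above the work surface. The plate is 8 mm thick: in it the blade cannot turn. Under it lies the turning plug with the same slot.
- keyhole (a point): Centre of the keyhole's mouth in the plate's face; z up, x along the slot and the safe's x. Slot 25 x 9 mm, 1.5 mm play all round the blade, floor 25.5 mm below the mouth. From about 17 mm down two sticky pins grip the blade's narrow edges: a straight push stalls at 10 to 15 N, wiggling 1 mm along x frees them. With its lower end over 22 mm down the key can turn (and is then held captive).
- lock_plug (a joint): Turn of the lock's plug about the upright axis through the keyhole (rad): 0 at rest, its slot in line with the plate's; grows clockwise seen from above to a hard stop at 1.6. A spring pulls it back with 0.03 N m at rest, 0.11 N m at the stop. From outside only the key's own turn shows it.
- flux_bottle: Bystander: small white bottle with a blue cap, 36 mm diameter, 75 mm high, standing; origin at the centre of its underside.
- steel_ring: Bystander: steel ring weight, 36 mm diameter, 30 mm high, lying flat; origin at the centre of its underside.
There are look-alikes about, which are no part of the job. Of the things that look like the key, the middle-sized one is meant.

How it is judged (in metres and radians):
On the way:
1. the key is fully home in the keyhole, not yet turned (z of key in the frame of keyhole below -0.022 m and horizontal distance between key and keyhole below 0.005 m and value of joint lock_plug below 0.4 rad), for 0.1 s.
At the end, for the whole second after the job is handed in: Through the last second the fingers grip the key (over 2 N), the plug is turned more than 1.4 rad clockwise, and the key is upright within 0.2 rad in the keyhole, its lower end at least 20.5 mm below the mouth and within 5 mm of its axis (value of joint lock_plug above 1.4 rad and z of key in the frame of keyhole below -0.0205 m and horizontal distance between key and keyhole below 0.005 m and angle between key's own z axis and vertical below 0.2 rad and contact force between the fingers and key above 2 N); the arm keeps its last pose, push and grip.
It fails at once if a bystander is shifted by more than 30 mm (distance of any of flux_bottle, steel_ring from where it was at the start of the episode above 0.03 m).
It also fails if it takes over 48 s, if anything falls off the work surface, if the arm or the gripper's body presses on something with over 40 N, if the wrist force passes 120 N, or if a joint passes its speed limit or range.

## Working session

There is one attempt and no reset: what is moved stays moved. The work goes in short steps, Python scripts to look and compute and a shell command to move; the robot and the scene stay as the last step left them, time stands still between calls to the robot, and variables do not carry over. Pictures are saved under pics/ and viewed, about 8 in all and at most 12, crops included, and the job is handed in when it is done.

```bash
mkdir -p pics; python3 - <<'E'
from bench import status, snapshot, bot
import cv2,pickle
print(status.read_state())
for n in("scene","side"):
    s=snapshot(n); pickle.dump(s,open(n+'.pkl','wb')); cv2.imwrite(f'pics/{n}0.png',s['pixels'][:,:,::-1]); print({k:v for k,v in s.items() if k!='pixels'})
E
```

```text
{'clock': 0.0, 'joint_pos': array([ 9.94920467e-01,  1.59019257e-01,  1.59824987e+00, -1.69683117e-05,
        1.38622274e+00, -2.10128331e-01]), 'dq': array([-0.00046986, -0.00171599, -0.0007437 , -0.00054297,  0.00034946,
        0.00132021]), 'joint_torque': array([-1.27858593e-04, -3.96007705e+01, -3.31427658e+01, -3.93854225e-04,
        8.44535854e-03, -9.24911262e-06]), 'ee_pos': array([205.34592243, 536.42683723, 230.32481974]), 'eef_rot': array([-5.71183471e-01, -3.08850669e+00,  2.76523638e-03]), 'contact_force': array([0.19491648, 0.3198319 , 0.32476754]), 'torque': array([-0.00610033,  0.03376438,  0.01052187]), 'finger_gap': 85.50373237710177}
{'mtx': array([[499.3303812 ,   0.        , 326.57409609],
       [  0.        , 499.3303812 , 190.52109022],
       [  0.        ,   0.        ,   1.        ]]), 'xyz': array([1073.78413774, -603.34407983,  561.44972381]), 'orientation': array([-2.00323053, -0.82682987,  0.47240861])}
{'mtx': array([[436.4526413 ,   0.        , 319.28162108],
       [  0.        , 436.4526413 , 196.19874589],
       [  0.        ,   0.        ,   1.        ]]), 'xyz': array([ 464.64141429, -789.90662205,  592.12685338]), 'orientation': array([-2.17163793,  0.09281218, -0.0419891 ])}
```

View pics/scene0.png

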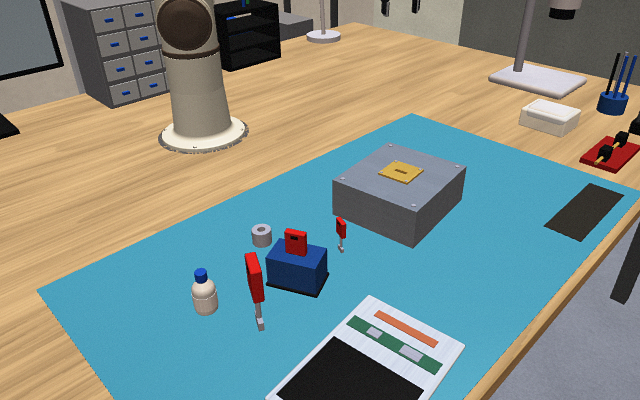

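View pics/side0.png

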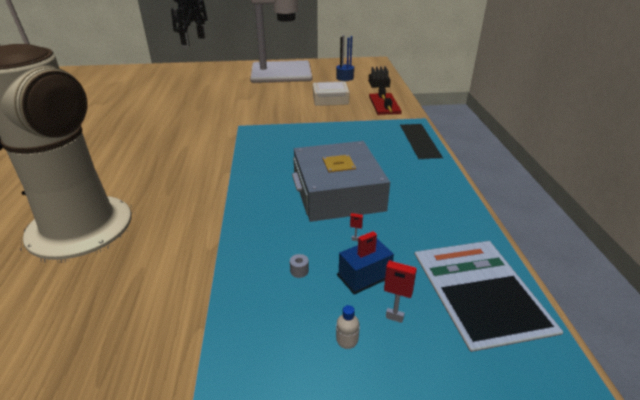

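Three red-headed candidates appear in the scene view: a big key at (255,278), one in the blue stand at (296,242) and a small one at (341,228). The middle-sized one is in the stand, so I choose that. I'll check it in a close crop and measure from there.

```bash
python3 - <<'E'
import cv2,pickle,numpy as np
def crop(n,x,y,w,h): 
    s=pickle.load(open(n+'.pkl','rb'))['pixels'][y:y+h,x:x+w,::-1]
    return cv2.resize(s,(400,300),interpolation=cv2.INTER_CUBIC)
a=np.hstack([crop('scene',240,220,100,75),crop('scene',360,135,100,75)])
b=np.hstack([crop('side',325,225,80,60),crop('side',295,140,80,60)])
cv2.imwrite('pics/crop.png',np.vstack([a,b]))
E
```

```text
(no output)
```

View pics/crop.png

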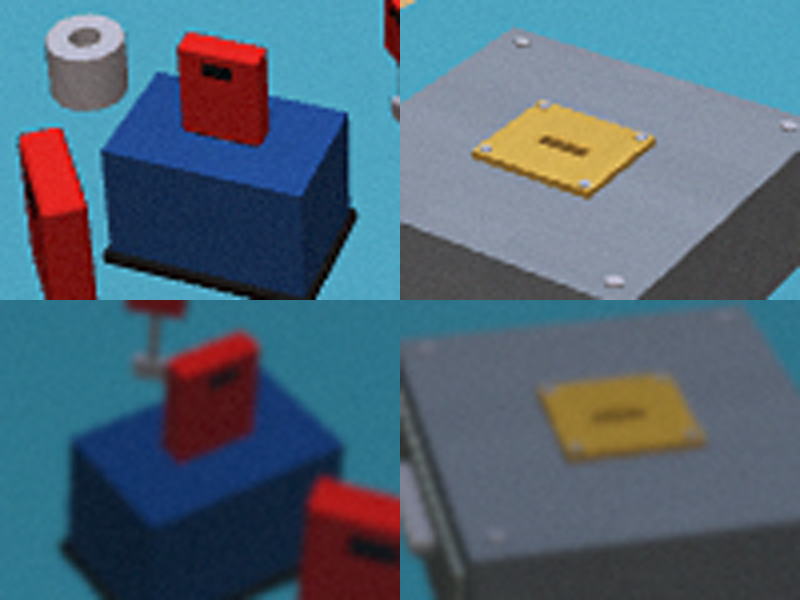

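The crop confirms the middle-sized key in the stand, with its head top at crop (222,43), and the plate slot at crop (564,146). Next I'll back-project both onto their known heights.

```bash
cat > h.py <<'E'
import numpy as np,pickle,cv2
from scipy.spatial.transform import Rotation as R
def bp(n,px,z):
    s=pickle.load(open(n+'.pkl','rb')); px=np.atleast_2d(px).astype(float)
    d=np.c_[px,np.ones(len(px))]@np.linalg.inv(s['mtx']).T@R.from_rotvec(s['orientation']).as_matrix().T
    return (s['xyz']+d*((z-s['xyz'][2])/d[:,2])[:,None])[:,:2]
E
python3 - <<'E'
from h import *
A=np.array
sc=lambda p:A([240,220])+A(p)/4
sc2=lambda p:A([360,135])+(A(p)-[400,0])/4
sd=lambda p:A([325,225])+(A(p)-[0,300])/5
sd2=lambda p:A([295,140])+(A(p)-[400,300])/5
np.set_printoptions(precision=1,suppress=True)
def ang(c): # edges
    e=np.roll(c,-1,0)-c; return np.degrees(np.arctan2(e[:,1],e[:,0])),np.linalg.norm(e,axis=1)
for nm,c in [('stand sc',bp('scene',sc([(103,150),(303,195),(348,113),(157,73)]),58)),
 ('stand sd',bp('side',sd([(72,440),(155,528),(343,445),(262,370)]),58)),
 ('plate sc',bp('scene',sc2([(472,152),(590,193),(655,137),(545,100)]),84)),
 ('plate sd',bp('side',sd2([(540,385),(570,460),(705,440),(675,373)]),84))]:
    print(nm,c.mean(0),*ang(c))
print('slot',bp('scene',sc2([(564,146),(540,138),(588,154)]),84),bp('side',sd2([(619,415),(592,416),(646,413)]),84))
print('head',bp('scene',sc([(222,43),(181,38),(264,46)]),100),bp('side',sd([(212,350),(165,364),(256,340)]),100))
print('ring',bp('scene',sc([(85,38)]),30),'bottle',bp('scene',[(201,275)],75),'big',bp('scene',[(260,326)],0),'small',bp('scene',[(341,250)],0))
E
```

```text
stand sc [ 597.1 -204.6] [  25.9  116.1 -153.9  -64.1] [83.7 52.3 83.5 52.1]
stand sd [ 596.7 -206.9] [ -64.    26.   115.7 -156.8] [52.7 82.5 48.7 82.9]
plate sc [581.4  80. ] [   8.    98.5 -173.1  -83.5] [63.9 64.1 61.7 65.3]
plate sd [581.1  78.4] [ -84.    10.6   94.4 -175. ] [69.3 63.8 63.1 65.4]
slot [[581.8  78.5]
 [568.8  76.6]
 [594.7  80.3]] [[579.3  77.2]
 [566.8  77.4]
 [592.   77.9]]
head [[ 595.5 -203.2]
 [ 581.6 -212.2]
 [ 608.5 -193.2]] [[ 595.8 -204.4]
 [ 578.2 -210.5]
 [ 612.3 -200.3]]
ring [[ 476.2 -182.9]] bottle [[ 551.5 -349.3]] big [[ 630.3 -310.8]] small [[592.6 -98. ]]
```

```bash
cat >> h.py <<'E'
def go(x,y,z,yawdeg):
    """delta (row units) from measured pose to TCP x,y,z, tool down, tool-y axis at yawdeg"""
    from bench import status
    s=status.read_state(); M=R.from_rotvec(s['eef_rot']).as_matrix()
    a=np.radians(yawdeg); Y=np.array([np.cos(a),np.sin(a),0]); Z=np.array([0,0,-1.]); T=np.c_[np.cross(Y,Z),Y,Z]
    d=M.T@(np.array([x,y,z])-s['ee_pos']); r=R.from_matrix(M.T@T).as_rotvec()
    print('t',round(s['clock'],2),'pos',s['ee_pos'].round(1),'yaw',np.degrees(np.arctan2(M[1,1],M[0,1])).round(2),'q',s['joint_pos'].round(3),'F',s['contact_force'].round(1),'gap',round(s['finger_gap'],1))
    print('row',np.r_[d/100,r/np.pi].round(4))
E
python3 - <<'E'
from h import *
for y in(116,-64): go(596.5,-205,230,y)
E
```

```text
t 0.1 pos [205.4 536.5 230.4] yaw 69.04 q [ 0.995  0.159  1.598 -0.     1.386 -0.21 ] F [-0.3 -0.3 -0.3] gap 85.3
row [-6.3043e+00 -5.5257e+00  1.1100e-02 -4.0000e-04 -3.0000e-04 -2.6090e-01]
t 0.1 pos [205.4 536.5 230.4] yaw 69.04 q [ 0.995  0.159  1.598 -0.     1.386 -0.21 ] F [-0.3 -0.3 -0.3] gap 85.3
row [-6.3043e+00 -5.5257e+00  1.1100e-02 -4.0000e-04  5.0000e-04  7.3910e-01]
```

```bash
R='[[[-0.05,-0.045,0,0,0,0],[-0.15,-0.13,0,0,0,0],[-0.3,-0.265,0,0,0,0],[-0.45,-0.395,0,0,0,0],[-0.6,-0.53,0,0,0,0],[-0.75,-0.66,0,0,0,0],[-0.85,-0.745,0,0,0,0],[-0.9,-0.79,0,0,0,0]]]' ; python3 -m crank '[[[-0.05,-0.045,0,0,0,0],[-0.15,-0.13,0,0,0,0],[-0.3,-0.265,0,0,0,0],[-0.45,-0.395,0,0,0,0],[-0.6,-0.53,0,0,0,0],[-0.75,-0.66,0,0,0,0],[-0.85,-0.745,0,0,0,0],[-0.9,-0.79,0,0,0,0]]]' 0
```

```text
clock: 0.9
ee_pos: [262.1, 429.7, 231.3]
eef_rot: [0.574, 3.089, -0.0]
contact_force: [0.6, 0.6, 0.2]
finger_gap: 42.9
```

```bash
python3 -m crank '[[[-0.11,-0.1,0,0,0,0],[-0.22,-0.2,0,0,0,0],[-0.34,-0.3,0,0,0,0],[-0.45,-0.4,0,0,0,0],[-0.56,-0.5,0,0,0,0],[-0.68,-0.6,0,0,0,0],[-0.79,-0.7,0,0,0,0],[-0.9,-0.79,0,0,0,0]]]' >/dev/null
python3 -m crank '[[[-0.11,-0.1,0,0,0,0],[-0.22,-0.2,0,0,0,0],[-0.34,-0.3,0,0,0,0],[-0.45,-0.4,0,0,0,0],[-0.56,-0.5,0,0,0,0],[-0.68,-0.6,0,0,0,0],[-0.79,-0.7,0,0,0,0],[-0.9,-0.79,0,0,0,0]]]' >/dev/null
python3 -m crank '[[[-0.11,-0.1,0,0,0,0],[-0.22,-0.2,0,0,0,0],[-0.34,-0.3,0,0,0,0],[-0.45,-0.4,0,0,0,0],[-0.56,-0.5,0,0,0,0],[-0.68,-0.6,0,0,0,0],[-0.79,-0.7,0,0,0,0],[-0.9,-0.79,0,0,0,0]]]'
python3 -m crank '[[[-0.11,-0.1,0,0,0,0],[-0.22,-0.2,0,0,0,0],[-0.34,-0.3,0,0,0,0],[-0.45,-0.4,0,0,0,0],[-0.56,-0.5,0,0,0,0],[-0.68,-0.6,0,0,0,0],[-0.79,-0.7,0,0,0,0],[-0.9,-0.79,0,0,0,0]]]' >/dev/null
python3 -m crank '[[[-0.11,-0.1,0,0,0,0],[-0.22,-0.2,0,0,0,0],[-0.34,-0.3,0,0,0,0],[-0.45,-0.4,0,0,0,0],[-0.56,-0.5,0,0,0,0],[-0.68,-0.6,0,0,0,0],[-0.79,-0.7,0,0,0,0],[-0.9,-0.79,0,0,0,0]]]' 
python3 -m crank '[[[-0.15,-0.13,0,0,0,-0.03],[-0.3,-0.26,0,0,0,-0.07],[-0.45,-0.4,0,0,0,-0.11],[-0.6,-0.53,0,0,0,-0.15],[-0.75,-0.66,0,0,0,-0.19],[-0.85,-0.74,0,0,0,-0.23],[-0.9,-0.79,0,0,0,-0.26],[-0.9,-0.79,0,0,0,-0.26]]]' 
python3 - <<'E'
from h import *
from bench import snapshot
go(596.5,-205,64,116)
s=snapshot('wrist'); pickle.dump(s,open('wrist.pkl','wb')); cv2.imwrite('pics/w1.png',s['pixels'][:,:,::-1]); print(s['mtx'],s['tool_from_camera'])
E
```

```text
clock: 3.3
ee_pos: [429.0, 112.0, 231.3]
eef_rot: [0.572, 3.089, -0.0]
contact_force: [-1.2, -0.5, 0.1]
finger_gap: 43.0
clock: 4.9
ee_pos: [541.0, -100.0, 231.3]
eef_rot: [-0.572, -3.089, 0.0]
contact_force: [0.8, -0.4, -0.0]
finger_gap: 42.7
clock: 5.7
ee_pos: [596.5, -206.1, 230.9]
eef_rot: [0.701, -3.062, -0.0]
contact_force: [0.5, 0.1, -0.2]
finger_gap: 42.5
t 5.7 pos [ 596.5 -206.1  230.9] yaw 115.8 q [-0.524  0.302  1.429 -0.     1.411 -2.545] F [ 0.5  0.1 -0.2] gap 42.5
row [-5.3000e-03  1.0200e-02  1.6692e+00  0.0000e+00 -1.0000e-04 -1.1000e-03]
[[309.70691629   0.         324.62231877]
 [  0.         309.70691629 195.26013544]
 [  0.           0.           1.        ]] [[ 4.44377325e-04 -9.51601339e-01 -3.07334824e-01  7.96913037e+01]
 [ 9.99999877e-01  3.54957990e-04  3.46848986e-04  4.02569949e-01]
 [-2.20971008e-04 -3.07334940e-01  9.51601380e-01 -1.42300245e+02]
 [ 0.00000000e+00  0.00000000e+00  0.00000000e+00  1.00000000e+00]]
```

View pics/w1.png

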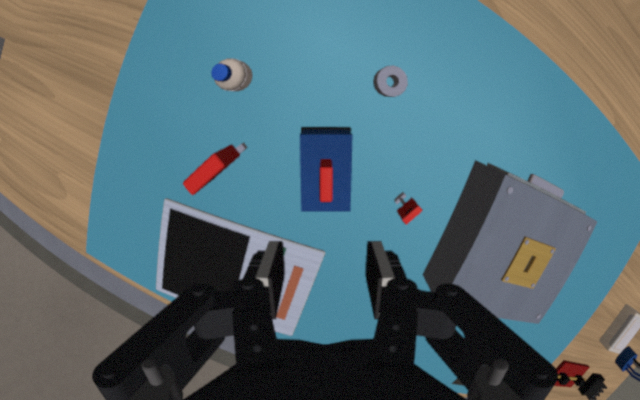

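```bash
cat >> h.py <<'E'
def bpw(px,z,pos,rot,f='wrist.pkl'):
    s=pickle.load(open(f,'rb')); T=s['tool_from_camera'];K=s['mtx'];M=R.from_rotvec(rot).as_matrix()
    px=np.atleast_2d(px).astype(float); v=(px-[K[0,2],K[1,2]])/K[0,0]; r=np.linalg.norm(v,axis=1)
    d=np.c_[np.sin(r)[:,None]*v/r[:,None],np.cos(r)]@T[:3,:3].T@M.T
    o=np.array(pos)+M@T[:3,3]
    return (o+d*((z-o[2])/d[:,2])[:,None])[:,:2]
E
python3 - <<'E'
from h import *
np.set_printoptions(precision=1,suppress=True)
from bench import status
s=status.read_state();p,r=s['ee_pos'],s['eef_rot']
print(bpw([(326.5,163),(326.5,175),(326.5,200)],100,p,r))
c=bpw([(302,135),(300.5,211),(351,210.5),(351,135)],58,p,r);print(c,c.mean(0))
print('slot',bpw([(530,264),(526,271),(534,257)],84,p,r))
im=pickle.load(open('wrist.pkl','rb'))['pixels'][115:225,280:375,::-1]
cv2.imwrite('pics/w1c.png',cv2.resize(im,None,fx=5,fy=5,interpolation=cv2.INTER_CUBIC))
E
```

```text
[[ 575.5 -212.9]
 [ 585.6 -208.1]
 [ 607.2 -197.6]]
[[ 567.8 -244.1]
 [ 643.6 -211.2]
 [ 619.2 -161.8]
 [ 546.  -199.1]] [ 594.1 -204.1]
slot [[577.4  80.8]
 [588.   82.1]
 [566.8  79.7]]
```

View pics/w1c.png

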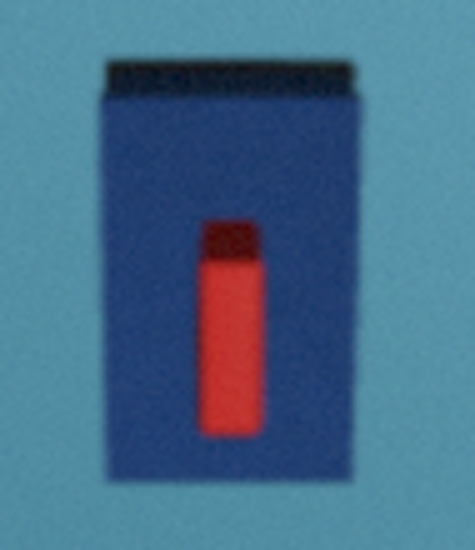

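The crop shows the head top centred at about (326,185) in the wrist view, squared up with the tool. I'll shift the tool +2 mm along y and go down.

```bash
python3 -m crank '[[[0,0.02,0.1,0,0,0],[0,0.02,0.25,0,0,0],[0,0.02,0.4,0,0,0],[0,0.02,0.55,0,0,0],[0,0.02,0.7,0,0,0],[0,0.02,0.85,0,0,0],[0,0.02,0.95,0,0,0],[0,0.02,1.0,0,0,0]]]'
python3 -m crank '[[[0,0,0.1,0,0,0],[0,0,0.2,0,0,0],[0,0,0.3,0,0,0],[0,0,0.4,0,0,0],[0,0,0.5,0,0,0],[0,0,0.6,0,0,0],[0,0,0.65,0,0,0],[0,0,0.67,0,0,0]]]'
python3 -m crank '[[[0,0,0,0,0,0],[0,0,0,0,0,0],[0,0,0,0,0,0],[0,0,0,0,0,0],[0,0,0,0,0,0],[0,0,0,0,0,0],[0,0,0,0,0,0],[0,0,0,0,0,0]]]' -1
```

```text
clock: 6.55
ee_pos: [594.7, -202.7, 129.6]
eef_rot: [0.702, -3.061, -0.002]
contact_force: [1.0, -0.0, 0.2]
finger_gap: 42.7
clock: 7.35
ee_pos: [594.9, -202.8, 63.4]
eef_rot: [0.702, -3.061, -0.001]
contact_force: [-0.2, 0.1, -0.4]
finger_gap: 42.6
clock: 8.15
ee_pos: [595.9, -203.5, 65.0]
eef_rot: [-0.702, 3.061, -0.002]
contact_force: [0.4, -1.8, 2.7]
finger_gap: 11.3
```

```bash
python3 -m crank '[[[0,0,-0.05,0,0,0],[0,0,-0.15,0,0,0],[0,0,-0.3,0,0,0],[0,0,-0.5,0,0,0],[0,0,-0.7,0,0,0],[0,0,-0.85,0,0,0],[0,0,-0.95,0,0,0],[0,0,-1.0,0,0,0]]]'
python3 -c "
from h import *
go(581,79,165,97)"
```

```text
clock: 8.95
ee_pos: [595.3, -202.8, 164.9]
eef_rot: [-0.703, 3.062, 0.0]
contact_force: [0.3, 0.0, -0.3]
finger_gap: 11.6
t 8.95 pos [ 595.3 -202.8  164.9] yaw 115.85 q [-0.52   0.349  1.503  0.     1.289 -2.542] F [ 0.3  0.  -0.3] gap 11.6
row [-1.0998e+00  2.5987e+00 -7.0000e-04  0.0000e+00  0.0000e+00  1.0470e-01]
```

```bash
python3 -m crank '[[[-0.02,0.05,0,0,0,0],[-0.06,0.15,0,0,0,0],[-0.12,0.28,0,0,0,0],[-0.18,0.42,0,0,0,0],[-0.23,0.55,0,0,0,0],[-0.28,0.67,0,0,0,0],[-0.33,0.78,0,0,0,0],[-0.37,0.87,0,0,0,0]]]' >/dev/null
python3 -m crank '[[[-0.05,0.11,0,0,0,0],[-0.09,0.22,0,0,0,0],[-0.14,0.33,0,0,0,0],[-0.19,0.44,0,0,0,0],[-0.23,0.55,0,0,0,0],[-0.28,0.66,0,0,0,0],[-0.33,0.77,0,0,0,0],[-0.37,0.87,0,0,0,0]]]' >/dev/null
python3 -m crank '[[[-0.05,0.11,0,0,0,0.01],[-0.1,0.24,0,0,0,0.03],[-0.16,0.38,0,0,0,0.05],[-0.21,0.52,0,0,0,0.07],[-0.27,0.66,0,0,0,0.09],[-0.32,0.78,0,0,0,0.1],[-0.36,0.86,0,0,0,0.105],[-0.36,0.86,0,0,0,0.105]]]'
python3 - <<'E'
from h import *
from bench import snapshot
go(581,79,165,97)
v={}
for n in('wrist','scene','side'):
    v[n]=snapshot(n); pickle.dump(v[n],open(n+'.pkl','wb'))
def c(n,x,y,w,h,W=400,H=300): return cv2.resize(np.ascontiguousarray(v[n]['pixels'][y:y+h,x:x+w,::-1]),(W,H),interpolation=cv2.INTER_CUBIC)
cv2.imwrite('pics/ins.png',np.vstack([np.hstack([c('scene',360,105,100,75),c('side',300,110,80,60)]),np.hstack([c('wrist',160,40,320,240),c('wrist',270,130,120,90)])]))
E
```

```text
clock: 11.35
ee_pos: [580.8, 80.3, 164.3]
eef_rot: [-0.193, 3.136, 0.0]
contact_force: [-0.8, -0.4, -0.9]
finger_gap: 11.7
t 11.35 pos [580.8  80.3 164.3] yaw 97.03 q [-0.069  0.245  1.633  0.     1.264 -1.762] F [-0.8 -0.4 -0.9] gap 11.7
row [-0.0003 -0.0133 -0.007   0.0001  0.      0.0002]
```

View pics/ins.png

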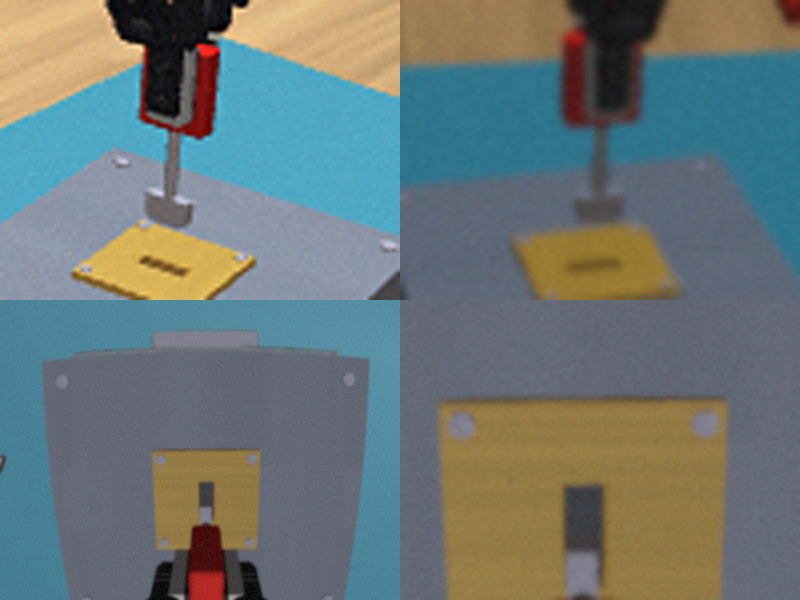

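```bash
python3 - <<'E'
from h import *
np.set_printoptions(precision=1,suppress=True)
a=np.radians(7);X=np.array([np.cos(a),np.sin(a)]);Y=np.array([-X[1],X[0]])
for z in(106,109):
  for n,b,s in(('scene',(402.5,160.5),(401,171.5)),('side',(339.8,153.6),(338.8,163))):
    B=bp(n,b,z)[0];S=bp(n,s,84)[0]; print(z,n,B,S,'slot-blade along x,y',(S-B)@X,(S-B)@Y)
K=np.array;p=[580.8,80.3,164.3];r=[-0.193,3.136,0]
w=lambda u,v:(270+(u-400)*.3,130+(v-300)*.3)
T=bpw([w(584.5,487),w(440,403),w(727,403),w(461,425),w(705,424)],84,p,r);print(T)
print('slot centre guess',T[0]+12.5*X, 'plate c', T[1:3].mean(0)+32*X)
W=np.hstack([cv2.resize(np.ascontiguousarray(pickle.load(open(n+'.pkl','rb'))['pixels'][y:y+h,x:x+ww,::-1]),(400,560),interpolation=cv2.INTER_CUBIC) for n,x,y,ww,h in(('scene',380,130,40,56),('side',320,130,40,56))])
cv2.imwrite('pics/ins2.png',W)
E
```

```text
106 scene [580.6  82.2] [581.8  78.5] slot-blade along x,y 0.7650574708152547 -3.86488143875835
106 side [581.8  81.9] [579.3  77.2] slot-blade along x,y -2.9595488779316748 -4.321622872487847
109 scene [583.9  77.7] [581.8  78.5] slot-blade along x,y -1.9089416554504277 1.0129192076583478
109 side [581.   76.5] [579.3  77.2] slot-blade along x,y -1.5865358158701308 0.9301237603100544
[[565.7  79.2]
 [550.4  45.1]
 [542.6 108. ]
 [554.8  50.2]
 [547.9 103.9]]
slot centre guess [578.1  80.7] plate c [578.2  80.4]
```

View pics/ins2.png

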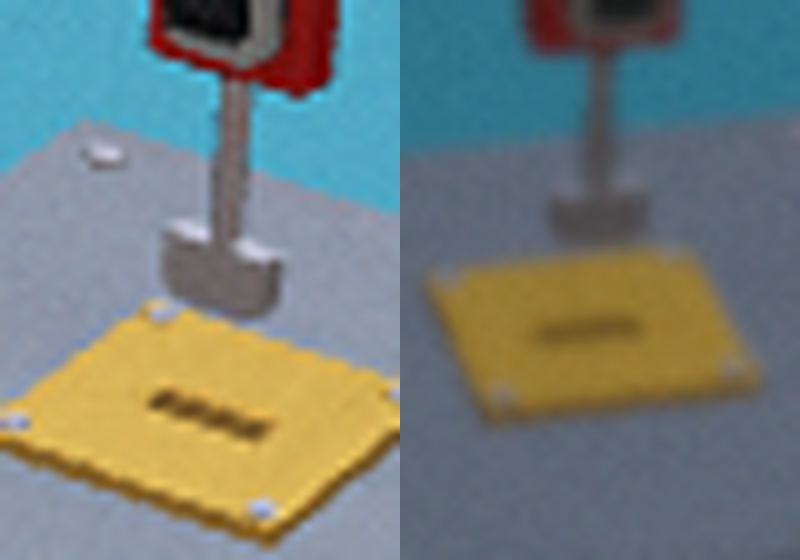

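Side and scene views agree: the blade is about 1.7 mm off along the slot and about 0.6 mm across it. I'll correct both and lower to just inside the mouth.

```bash
python3 -m crank '[[[0.017,0.006,0.02,0,0,0],[0.017,0.006,0.06,0,0,0],[0.017,0.006,0.11,0,0,0],[0.017,0.006,0.16,0,0,0],[0.017,0.006,0.2,0,0,0],[0.017,0.006,0.24,0,0,0],[0.017,0.006,0.26,0,0,0],[0.017,0.006,0.28,0,0,0]]]'
python3 - <<'E'
from h import *
from bench import snapshot
go(580,80,141,97)
v={}
for n in('wrist','scene','side'):
    v[n]=snapshot(n); pickle.dump(v[n],open(n+'.pkl','wb'))
def c(n,x,y,w,h,W=400,H=300): return cv2.resize(np.ascontiguousarray(v[n]['pixels'][y:y+h,x:x+w,::-1]),(W,H),interpolation=cv2.INTER_CUBIC)
cv2.imwrite('pics/ins3.png',np.hstack([c('scene',370,140,60,75,400,500),c('wrist',290,150,72,90,400,500)]))
E
```

```text
clock: 12.3
ee_pos: [579.2, 79.3, 136.1]
eef_rot: [0.19, -3.136, 0.0]
contact_force: [0.4, 1.0, -0.5]
finger_gap: 11.0
t 12.3 pos [579.2  79.3 136.1] yaw 96.94 q [-0.07   0.272  1.66  -0.     1.21  -1.762] F [ 0.4  1.  -0.5] gap 11.0
row [-0.0083  0.0059 -0.0489 -0.     -0.     -0.0003]
```

View pics/ins3.png

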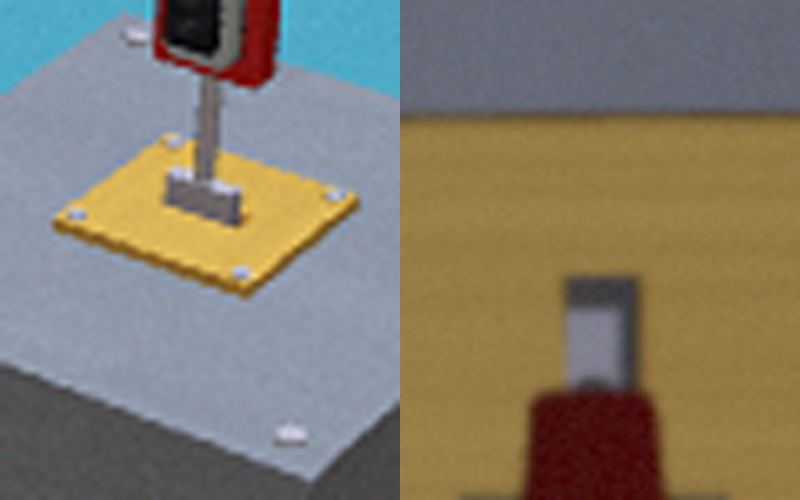

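The blade is inside the mouth and the force is about zero. In the wrist crop it sits about 0.9 mm left of the slot centre, so I'll nudge it and go on down.

```bash
python3 -m crank '[[[-0.002,0.008,0.005,0,0,0],[-0.004,0.008,0.02,0,0,0],[-0.004,0.008,0.04,0,0,0],[-0.004,0.008,0.06,0,0,0],[-0.004,0.008,0.08,0,0,0],[-0.004,0.008,0.1,0,0,0],[-0.004,0.008,0.115,0,0,0],[-0.004,0.008,0.12,0,0,0]]]'
python3 -m crank '[[[0,0,0.01,0,0,0],[0,0,0.02,0,0,0],[0,0,0.02,0,0,0],[0,0,0.03,0,0,0],[0,0,0.03,0,0,0],[0,0,0.03,0,0,0],[0,0,0.03,0,0,0],[0,0,0.03,0,0,0]]]'
```

```text
clock: 13.25
ee_pos: [579.4, 80.2, 124.0]
eef_rot: [0.19, -3.136, -0.0]
contact_force: [1.5, 0.0, -0.8]
finger_gap: 11.4
clock: 14.05
ee_pos: [580.0, 80.1, 121.7]
eef_rot: [-0.19, 3.135, -0.0]
contact_force: [2.2, 0.2, 3.2]
finger_gap: 11.1
```

```bash
python3 -m crank '[[[0.012,0,0.01,0,0,0],[0,0,0.015,0,0,0],[-0.014,0,0.02,0,0,0],[-0.004,0,0.025,0,0,0],[0.01,0,0.03,0,0,0],[0,0,0.035,0,0,0],[-0.014,0,0.04,0,0,0],[-0.004,0,0.04,0,0,0]]]'
```

```text
clock: 14.85
ee_pos: [579.7, 80.4, 116.6]
eef_rot: [0.19, -3.135, -0.001]
contact_force: [4.2, 0.2, -1.4]
finger_gap: 11.5
```

```bash
python3 -m crank '[[[0.01,0,0.006,0,0,0],[0,0,0.01,0,0,0],[-0.014,0,0.015,0,0,0],[-0.004,0,0.02,0,0,0],[0.01,0,0.024,0,0,0],[0,0,0.027,0,0,0],[-0.014,0,0.03,0,0,0],[-0.004,0,0.03,0,0,0]]]'
python3 -c "
from h import *
go(580,80,115,97)"
```

```text
clock: 15.65
ee_pos: [580.2, 80.2, 115.3]
eef_rot: [0.19, -3.135, 0.0]
contact_force: [-1.4, 0.7, 7.8]
finger_gap: 11.0
t 15.65 pos [580.2  80.2 115.3] yaw 96.95 q [-0.069  0.3    1.67  -0.     1.172 -1.761] F [-1.4  0.7  7.8] gap 11.0
row [ 0.0018 -0.0018  0.0031 -0.     -0.0003 -0.0003]
```

```bash
python3 -m crank '[[[0.012,0,0.005,0,0,0],[0,0,0.008,0,0,0],[-0.016,0,0.01,0,0,0],[-0.004,0,0.013,0,0,0],[0.012,0,0.015,0,0,0],[0,0,0.015,0,0,0],[-0.014,0,0.015,0,0,0],[0,0,0.015,0,0,0]]]'
python3 - <<'E'
from h import *
from bench import snapshot
go(580,80,115,97)
v={}
for n in('scene','side'):
    v[n]=snapshot(n); pickle.dump(v[n],open(n+'.pkl','wb'))
def c(n,x,y,w,h,W=400,H=500): return cv2.resize(np.ascontiguousarray(v[n]['pixels'][y:y+h,x:x+w,::-1]),(W,H),interpolation=cv2.INTER_CUBIC)
cv2.imwrite('pics/home.png',np.hstack([c('scene',370,130,60,75),c('side',315,120,48,60)]))
E
```

```text
clock: 16.45
ee_pos: [580.7, 80.1, 115.2]
eef_rot: [-0.191, 3.136, -0.001]
contact_force: [-2.7, 0.8, 14.3]
finger_gap: 11.5
t 16.45 pos [580.7  80.1 115.2] yaw 96.96 q [-6.900e-02  3.000e-01  1.670e+00 -1.000e-03  1.171e+00 -1.761e+00] F [-2.7  0.8 14.3] gap 11.5
row [ 0.007  -0.0002  0.002  -0.0002  0.     -0.0002]
```

View pics/home.png

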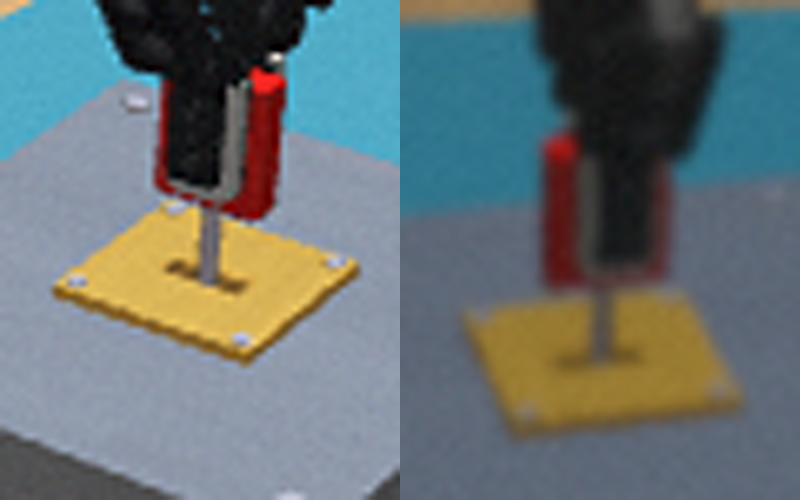

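Force rose from 7.8 N to 14.3 N with no further descent despite the wiggling, and the view shows the blade completely below the plate. The key is home. I'll ease the push and turn clockwise. The slot play gives about 8° of backlash, so the key has to turn about 98°.

```bash
python3 -m crank '[[[0.005,0,-0.008,0,0,0],[0.005,0,-0.008,0,0,0.03],[0.005,0,-0.008,0,0,0.07],[0.005,0,-0.008,0,0,0.11],[0.005,0,-0.008,0,0,0.15],[0.005,0,-0.008,0,0,0.19],[0.005,0,-0.008,0,0,0.23],[0.005,0,-0.008,0,0,0.25]]]'
python3 -c "
from h import *
from bench import status
go(580,80,115,0);print(status.read_state()['torque'])"
```

```text
clock: 17.35
ee_pos: [580.3, 79.4, 115.2]
eef_rot: [1.029, 2.967, -0.002]
contact_force: [-2.3, -1.8, 11.6]
finger_gap: 11.0
t 17.35 pos [580.3  79.4 115.2] yaw 51.74 q [-0.069  0.299  1.672 -0.002  1.17  -0.972] F [-2.3 -1.8 11.6] gap 11.0
row [ 5.500e-03  2.800e-03  2.300e-03 -1.000e-04  6.000e-04  2.875e-01]
[-0.36910761  0.56270531  0.06176778]
```

```bash
python3 -m crank '[[[0,0,0,0,0,0.03],[0,0,0,0,0,0.07],[0,0,0,0,0,0.11],[0,0,0,0,0,0.15],[0,0,0,0,0,0.19],[0,0,0,0,0,0.23],[0,0,0,0,0,0.26],[0,0,0,0,0,0.27]]]'
python3 -c "
from h import *
from bench import status
go(580,80,115,0);print(status.read_state()['torque'])"
python3 -m crank '[[[0,0,0,0,0,0.005],[0,0,0,0,0,0.01],[0,0,0,0,0,0.015],[0,0,0,0,0,0.02],[0,0,0,0,0,0.02],[0,0,0,0,0,0.02],[0,0,0,0,0,0.02],[0,0,0,0,0,0.02]]]'
python3 -c "
from h import *
from bench import status
go(580,80,115,0);print(status.read_state()['torque'])"
```

```text
clock: 18.15
ee_pos: [579.8, 79.1, 115.2]
eef_rot: [2.157, 2.282, -0.004]
contact_force: [-4.2, -2.8, 12.5]
finger_gap: 11.3
t 18.15 pos [579.8  79.1 115.2] yaw 3.23 q [-0.069  0.299  1.672 -0.003  1.171 -0.125] F [-4.2 -2.8 12.5] gap 11.3
row [ 0.0093  0.0024  0.002  -0.0002  0.0008  0.0179]
[-0.62040143  0.8344255   0.15469785]
clock: 18.95
ee_pos: [579.7, 79.1, 115.2]
eef_rot: [2.225, 2.216, -0.004]
contact_force: [-5.2, -2.7, 12.9]
finger_gap: 11.4
t 18.95 pos [579.7  79.1 115.2] yaw -0.22 q [-0.069  0.299  1.672 -0.003  1.172 -0.065] F [-5.2 -2.7 12.9] gap 11.4
row [ 0.0095  0.0025  0.002  -0.0002  0.0008 -0.0012]
[-0.60809475  0.85851453  0.07876141]
```

```bash
python3 -m crank '[[[0,0,0,0,0,0.005],[0,0,0,0,0,0.01],[0,0,0,0,0,0.015],[0,0,0,0,0,0.02],[0,0,0,0,0,0.02],[0,0,0,0,0,0.02],[0,0,0,0,0,0.02],[0,0,0,0,0,0.02]]]'
python3 - <<'E'
from h import *
from bench import snapshot,status
go(580,80,115,0)
v={}
for n in('scene','side','wrist','scene','side','wrist'):
    v[n]=snapshot(n); print(status.read_state()['torque'].round(3))
def c(n,x,y,w,h,W=400,H=500): return cv2.resize(np.ascontiguousarray(v[n]['pixels'][y:y+h,x:x+w,::-1]),(W,H),interpolation=cv2.INTER_CUBIC)
cv2.imwrite('pics/turn.png',np.hstack([c('scene',370,130,60,75),c('wrist',270,145,112,140)]))
E
```

```text
clock: 19.75
ee_pos: [579.4, 79.1, 115.2]
eef_rot: [2.294, 2.146, -0.005]
contact_force: [-5.1, -3.0, 13.7]
finger_gap: 11.3
t 19.75 pos [579.4  79.1 115.2] yaw -3.82 q [-0.069  0.299  1.672 -0.003  1.173 -0.002] F [-5.1 -3.  13.7] gap 11.3
row [ 0.0099  0.0058  0.002  -0.0006  0.0008 -0.0212]
[-0.594  1.231  0.091]
[-0.658  1.212  0.07 ]
[-0.63   1.221  0.075]
[-0.609  1.198  0.141]
[-0.616  1.239  0.075]
[-0.633  1.198  0.189]
```

View pics/turn.png

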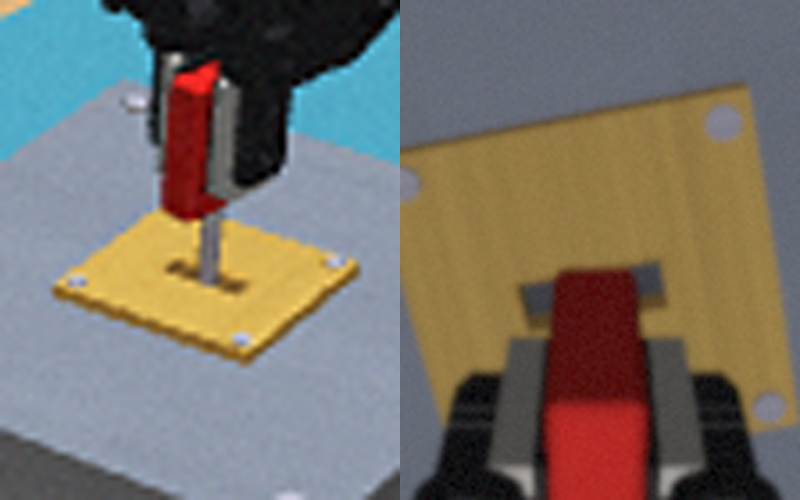

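The head is square in the jaws and the key has turned about 101° from its insertion angle. Even taking off the full 8° of slot play, that leaves the plug near its 92° stop. Handing in.

```bash
python3 -c "
from bench import bot,status
print(bot.sign_off()); s=status.read_state(); print(s['clock'],s['finger_gap'],s['ee_pos'],s['torque'])"
```

```text
the job is handed in; nothing more can be done
None
the job is handed in; nothing more can be done
```

I lifted the middle-sized key from the blue stand, put it into the keyhole and wiggled it past the pins to the floor. I then turned it clockwise and handed the job in at about 20 s, still gripping it turned. No verdict was reported.

**Home:** the upward force rose from 7.8 to 14.3 N with no further descent, and the pictures showed the blade fully below the plate. I judged the depth from the tool height and this force rise, not from a direct measurement.

**Turn:** the tool had turned about 101° from its insertion angle. Even after up to about 8° of play between blade and slot, that leaves the plug at about 1.6 rad, against the 1.4 required. The last picture shows the key upright with its head square in the jaws.

**Grip and load at the end:** the finger gap was 11.3 mm, and the tool pressed down with about 13 N.

**Less certain:**
- The turning torque readings scattered between 0.07 and 0.19 N m. They fit the spring load near the stop, but they don't prove the stop was reached.
- The sideways moment on the wrist jumped from about 0.86 to 1.2 N m during the last few degrees. I did not look into it.
- I did not measure the bottle and ring again afterwards. The arm never went near the bottle, and I saw no contact with either.

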